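Hold the test tweezers at the land spacing for an open reading

TASK

Slide the loose jaw of the board holder fully home against the board, so that the board is gripped. Then pick up the sprung test tweezers, set their two tips lightly on the two bare lands of the board, squeezed to the spacing of the lands (12 mm between the tip points, one tip on the middle of each land), and hold that gap steady for three seconds while the open reading is taken. Finish still holding the tweezers there, with the gripper clear of the holder; press lightly and leave the other things on the bench where they are.

Things in the scene. Friction and masses are not known exactly. Their poses are not given: they have to be found in the camera images.
- holder: Fixed board holder: aluminium rail along its y on two black cross feet, black fixed jaw at the +y end, sliding jaw at the -y end (jaws 70 mm in x, 16 in y, tops 52 mm up). Between them a dark circuit board 80 mm in x, 92 in y, top 46 mm up; on its +x half a transistor (51 mm) and two brass jacks (58 mm), the -x half flat. Origin on the bench under the board's centre, z up.
- jaw (a joint): Sliding jaw along the rail, m: 0 = fully home against the board, 0.045 = fully open; grows towards the holder's -y. Stiff slide (about 2.5 N), stays where it is left.
- jaw_grip (a point): Middle of the upright ribbed grip on top of the sliding jaw, 75 mm above the bench; the grip is 36 mm in the holder's x, 12 mm thick in its y, from 52 to 86 mm above the bench. Below 52 mm the jaw itself is 16 mm thick. Moves with the jaw; axes as the holder's.
- land_left (a point): Centre of one of the two bare lands: plain light metal rectangles side by side on the flat (-x) half of the board, 14 mm in the holder's x by 8 mm in y, 4 mm of board between them. On the board's top, 46 mm up, at x = -12, y = +6 mm in the holder's frame; axes as the holder's.
- land_right (a point): Centre of the other bare land, at x = -12, y = -6 mm in the holder's frame; 12 mm from the first.
- tweezers: Loose sprung test tweezers, 159 mm long, 14 mm high, 50 g, lying so that the arms close level. Origin on the underside, on the centre line; x to the tips, z up. Grey tail with a small display (x -78 to -34 mm, 22 mm wide); two black arms pivoted at x = -40 mm, their grip shells (14 mm high) from x = -20 to +52 mm; bent brass tips, 3 mm thick, end at x = 80 mm. Either way round will do on the lands.
- tweezer_grip (a point): Where to pinch the tweezers: between the ribbed parts of the two arms, x = 25, y = 0, z = 7 mm in the tweezers' frame, axes as theirs. Width over the arms here: 29.5 mm at rest, 23 mm at the wanted gap of 12 mm (outer faces then parallel), 18.5 mm when the tips nearly meet. Each arm resists with 1.2 N at first, rising evenly to 5 N at 23 mm.
- prong_left (a joint): Angle of the tweezers' arm on their +y side, rad: 0 = sprung open (rest), grows as it is squeezed inwards, 0.050 at the wanted gap, at most 0.085. The tip gap is 24 mm less 120 mm times the sum of the two arms' angles. Each pivot is 65 mm behind the ribbed grip, 120 mm behind the tip.
- prong_right (a joint): The same for the arm on the -y side.
- tip_left (a point): Lower end of the +y arm's tip: x = 80 mm, y = +12 mm at rest (+6 mm at the wanted gap), z = 1.5 mm in the tweezers' frame, 1 to 2 mm above their underside's level.
- tip_right (a point): The same on the -y arm: y = -12 mm at rest, -6 mm at the wanted gap. The tip gap is the distance between the two points: 24 mm at rest.
- spanner: Bystander, to be left alone: a small open-ended spanner, 130 mm long.
- driver: Bystander, to be left alone: a screwdriver, 160 mm long.
- tape: Bystander, to be left alone: a roll of amber tape lying flat, 76 mm across, 19 mm high.
- chip_tray: Bystander, to be left alone: a white compartment tray, 80 x 110 x 18 mm.
- mouse: Bystander, to be left alone: a black computer mouse, 100 x 58 x 26 mm.
- attenuator: Bystander, to be left alone: a small metal coaxial attenuator, 20 mm cube with connectors, 46 mm long.
- case: Bystander, to be left alone: the tweezers' closed black case, 190 x 70 x 22 mm.
There are look-alikes about, which are no part of the job. Several things look just like the tweezers: the one meant starts farthest from the robot's base.

How it is judged:
On the way, in this order (a step that is already met when the one before it is completed fails the run):
1. the loose jaw is fully home against the board (value of joint jaw below 0.003 m), for 0.2 s.
2. the tweezers are picked up by both arms, clear of the bench (contact force between the fingers and tweezers above 2 N and height (world z) of tweezers above 0.03 m), for 0.2 s.
3. each tip on its land at the marked gap, held steady (value of joint jaw below 0.003 m and ((x of tip_left in the frame of land_left between -0.007 and 0.007 m and y of tip_left in the frame of land_left between -0.0045 and 0.0045 m and z of tip_left in the frame of land_left between -0.003 and 0.004 m and x of tip_right in the frame of land_right between -0.007 and 0.007 m and y of tip_right in the frame of land_right between -0.0045 and 0.0045 m and z of tip_right in the frame of land_right between -0.003 and 0.004 m) or (x of tip_left in the frame of land_right between -0.007 and 0.007 m and y of tip_left in the frame of land_right between -0.0045 and 0.0045 m and z of tip_left in the frame of land_right between -0.003 and 0.004 m and x of tip_right in the frame of land_left between -0.007 and 0.007 m and y of tip_right in the frame of land_left between -0.0045 and 0.0045 m and z of tip_right in the frame of land_left between -0.003 and 0.004 m)) and distance between tip_left and tip_right between 0.0095 and 0.0145 m and contact force between the fingers and tweezers above 2 N), for 2 s.
At the end, for the whole second after the job is handed in: Jaw within 3 mm of home; each tip on its land (within 4.5 mm of its centre across, 7 mm along, at most 4 mm above); tip gap 9.5 to 14.5 mm for 2 s and through the last second; tweezers still, pinched by the fingers (over 2 N), off the bench; fingers not pressing the holder (all of step 3 and linear speed of tweezers below 0.02 m/s and height (world z) of tweezers above 0.035 m and contact force between holder and the fingers below 0.5 N); the arm keeps its last pose, push and grip.
It fails at once if the tweezers are pressed hard on the board (over 10 N) (contact force between tweezers and holder above 10 N).
It fails at once if another thing on the bench is disturbed (moved over 20 mm) (distance of any of spanner, driver, tape, chip_tray, mouse, attenuator, case from where it was at the start of the episode above 0.02 m).
It also fails if it takes over 61 s, if anything falls off the work surface, if the arm or the gripper's body presses on something with over 40 N, if the wrist force passes 120 N, or if a joint passes its speed limit or range.

ROBOT

A 6-joint arm with a two-finger parallel gripper is mounted at the origin on the work surface. World frame = base frame: x ahead of the robot, y to its left, z up, the work surface at z = 0. Lengths are in m, angles in rad, forces in N, time in s.
With the tool pointing down it reaches from about 0.3 to 0.775 m from the base axis. Payload 14.6 kg.
Tool frame: the origin (TCP) lies at the centre of the arm's flange, where the gripper is bolted on; the fingertips stand 199 mm ahead of it and the grasp point (between the pads) lies 180 mm ahead of it; z points along the fingers, y is the line along which they close (so a half turn about z gives the same grasp; the last joint's range is limited). The gripper opens to 94 mm and grips with 3 to 60 N. Pads are 16 mm wide; open, the fingers measure 119 mm over their backs; the gripper's body (75 mm by 177 mm) begins 78 mm behind the grasp point.
Start: joints at [-1.35, 0.3, 1.521, -0, 1.321, -0.067], TCP at [0.156, -0.527, 0.405] pointing down, gripper open.
Joint ranges: [-3.03, 3.03], [-0.79, 2.21], [0.23, 2.52], [-1.04, 4.18], [0, 3.07], [-2.55, 2.55]. Speed limits (rad/s): [2.22, 2.22, 2.57, 3.14, 3.14, 3.14].

INTERFACE

Orientations are given as [roll, pitch, yaw] about the fixed x, y, z axes, in that order (R = Rz(yaw) Ry(pitch) Rx(roll)).
In Python, from station import ctrl gives the robot as it stands. The module is installed in compiled form; this text tells all that it offers.
- The arm moves only by the tool servo_tool, never from a script. Its argument "motion" is a list of rows, each a list of 5 numbers: the closure, from 0 (fully open) to 1 (shut), then the shift along the world's x, y, z in cm, then the turn about the world's z in degrees. A call has 1 to 20 rows; each row is the pose to reach, as a shift and turn from the pose commanded when the call began; what a row does not reach only later rows make up. A row lasts 1/8 s, in which the tool goes at most 62.5 mm and 10.7 degrees, less where a joint would pass 70% of its speed; a pose out of reach is approached as far as the arm can. A call with a gripper value outside its range is refused whole. The fingers move at their own pace and stop on an object; "squeeze" is the grip in N (left out, the last holds). Time passes only in rows, so rows that repeat a pose let the fingers close. It gives the time, the measured TCP pose, the force, the opening and the grip force at its end, in the units of the state.
- ctrl.get_obs(): the state, without advancing time (a new reading comes with each control period).
- ctrl.camera(name): name is "scene" or "top" or "wrist"; returns a dict with "image" (420x560x3 uint8, red, green, blue), "fx", "fy", "cx", "cy" (pixels), "dist" ([k1, k2, p1, p2, k3] as OpenCV has them; the pictures are not rectified), "camera_from_world" (4x4, takes a point from world to camera coordinates); the wrist camera has in their place "hand_eye" (4x4, takes a point from camera to tool coordinates, whose origin is the TCP and whose axes are the flange's). Camera axes: x right, y up, looking along -z (the intrinsics and any distortion apply to the point x, -y, -z); pixel columns grow to the right and rows downward; lengths in m; the calibration is good to about 2 mm. A picture is of the moment at which its call begins: read the wrist's pose just before it. There is no depth.
- ctrl.hand_in(): hands the job in; it is judged then, once.
The state is a dict: "time_s": time; "qpos": joint angles; "joint_vel": joint speeds; "tau": joint torques, N m; "ee_pos": TCP position; "eef_rot": TCP orientation; "force": force on the tool from outside, world axes, zero at the start; "moment": the same for the moment, N m; "grip_width": finger opening in m; "grip_force": force on a finger pad.
Only numpy, scipy, OpenCV 4.12 (cv2) and the standard library are available. Lean on these libraries where they do the work, as an engineer would, in place of code of your own. Each camera call takes 0.05 s, during which the arm holds its last target. There are 200 camera calls.

## Working session

There is one attempt and no reset: what is moved stays moved. The work goes in short steps, Python scripts to look and compute and a tool call to move; the robot and the scene stay as the last step left them, time stands still between calls to the robot, and variables do not carry over. Pictures are saved under pics/ and viewed, at most 10 in all, crops included, and the job is handed in when it is done.

Besides the shell and the picture viewer there is one more tool, called as name([rows], argument=value, ...), one row to a line, values as JSON. servo_tool: Moves the arm, as the interface text tells. Its arguments: {"type":"object","properties":{"motion":{"type":"array","items":{"type":"array","items":{"type":"number"}}},"squeeze":{"type":"number"}},"required":["motion"]}

```bash
mkdir -p pics; cat > h.py <<'E'
import numpy as np, cv2
from station import ctrl
from scipy.spatial.transform import Rotation as R
def snap(n,f):
    o=ctrl.get_obs(); c=ctrl.camera(n)
    if 'hand_eye' in c:
        T=np.eye(4); T[:3,:3]=R.from_euler('xyz',o['eef_rot']).as_matrix(); T[:3,3]=o['ee_pos']
        c['camera_from_world']=np.linalg.inv(T@np.array(c['hand_eye']))
    cv2.imwrite(f'pics/{f}.png',c['image'][:,:,::-1]); np.save(f'pics/{f}.npy',c,allow_pickle=True); return c
def load(f): return np.load(f'pics/{f}.npy',allow_pickle=True).item()
def K(c): return np.array([[c['fx'],0,c['cx']],[0,c['fy'],c['cy']],[0,0,1.]])
def ray(c,p):
    u=cv2.undistortPoints(np.array(p,float).reshape(-1,1,2),K(c),np.array(c['dist'],float))[:,0]
    W=np.linalg.inv(c['camera_from_world'])
    d=np.c_[u[:,0],-u[:,1],-np.ones(len(u))]@W[:3,:3].T
    return W[:3,3],d
def plane(c,p,z):
    o,d=ray(c,p); return o+d*((z-o[2])/d[:,2])[:,None]
def proj(c,P):
    P=np.atleast_2d(P); q=(c['camera_from_world']@np.c_[P,np.ones(len(P))].T).T[:,:3]*[1,-1,-1]
    return cv2.projectPoints(q,np.zeros(3),np.zeros(3),K(c),np.array(c['dist'],float))[0][:,0]
E
python3 - <<'E'
from h import *
o=ctrl.get_obs(); print(o)
for n in ['scene','top']:
    c=snap(n,n+'0'); print(n,np.round(np.linalg.inv(c['camera_from_world'])[:3,3],3))
a=[cv2.imread(f'pics/{n}0.png') for n in ['top','scene']]
E
```

```text
{'time_s': 0.0, 'qpos': array([-1.34960798e+00,  3.00457549e-01,  1.52159855e+00, -4.64686361e-05,
        1.32070701e+00, -6.65747601e-02]), 'joint_vel': array([-8.62216495e-06, -9.55413281e-04,  4.89790868e-04, -2.16181146e-03,
       -6.05698583e-05,  3.42344733e-04]), 'tau': array([-2.24997391e-03, -5.31799006e+01, -3.52740097e+01,  7.07732281e-02,
        2.44574749e-02, -6.55601048e-05]), 'ee_pos': array([ 0.15609308, -0.52734354,  0.40408624]), 'eef_rot': array([-3.14042180e+00, -3.29554049e-05,  2.87774618e-01]), 'force': array([ 0.13320859, -0.60988151,  0.29360877]), 'moment': array([ 0.01935162,  0.01948842, -0.03936047]), 'grip_force': 0.0, 'grip_width': 0.09404607532661437}
scene [ 0.95  -0.196  0.906]
top [ 0.377 -0.002  1.485]
```

View pics/top0.png

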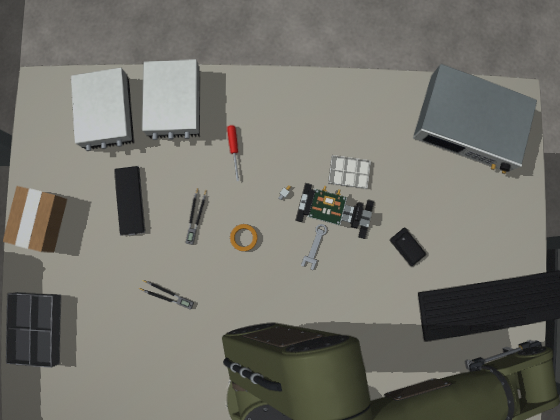

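View pics/scene0.png

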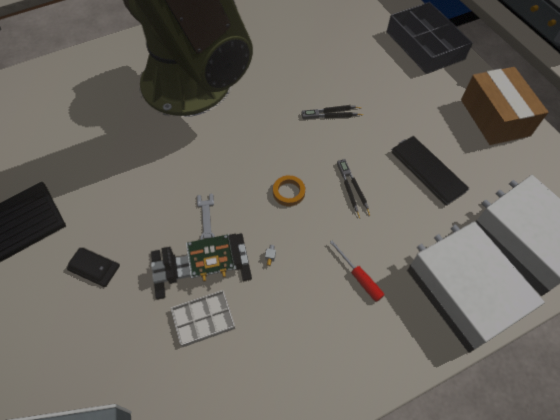

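```bash
python3 - <<'E'
from h import *
t=load('top0');s=load('scene0')
print('top',np.round(plane(t,[[197,217],[168,295],[328,206],[305,202],[348,208],[367,217],[244,238],[315,247],[350,172],[286,193],[407,247],[238,170]],0.01),3))
print('scene',np.round(plane(s,[[353,187],[330,112],[210,255]],0.01),3))
a=cv2.imread('pics/top0.png');b=cv2.imread('pics/scene0.png')
z=lambda i,x,y,w,h,k:cv2.resize(i[y:y+h,x:x+w],(w*k,h*k),interpolation=cv2.INTER_CUBIC)
c1=z(a,285,170,100,75,4);c2=z(a,165,180,100,75,4);c3=z(b,145,220,100,75,4);c4=z(b,315,150,100,75,4)
cv2.imwrite('pics/crop1.png',np.vstack([np.hstack([c1,c2]),np.hstack([c3,c4])]))
E
```

```text
top [[ 0.502  0.218  0.01 ]
 [ 0.283  0.292  0.01 ]
 [ 0.542 -0.147  0.01 ]
 [ 0.552 -0.083  0.01 ]
 [ 0.538 -0.204  0.01 ]
 [ 0.514 -0.257  0.01 ]
 [ 0.447  0.085  0.01 ]
 [ 0.427 -0.113  0.01 ]
 [ 0.64  -0.208  0.01 ]
 [ 0.576 -0.029  0.01 ]
 [ 0.432 -0.372  0.01 ]
 [ 0.638  0.107  0.01 ]]
scene [[ 0.506  0.226  0.01 ]
 [ 0.28   0.294  0.01 ]
 [ 0.519 -0.138  0.01 ]]
```

View pics/crop1.png

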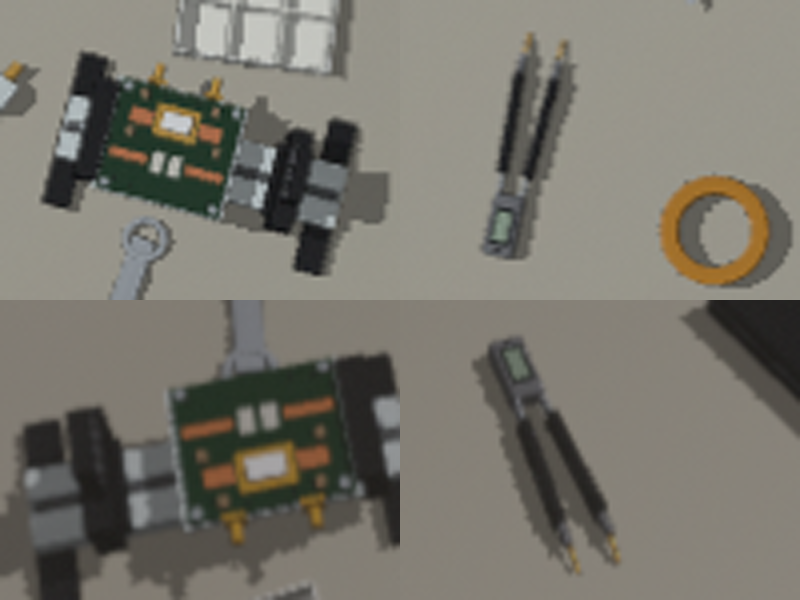

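```bash
python3 - <<'E'
from h import *
c=ctrl.camera('wrist'); print(np.round(c['hand_eye'],3),c['fx'])
t=load('top0')
# holder rough: board green mask at z=.046
hsv=cv2.cvtColor(t['image'],cv2.COLOR_RGB2HSV)
m=((hsv[...,0]>60)&(hsv[...,0]<95)&(hsv[...,1]>60)).astype(np.uint8); m[:170]=0;m[240:]=0;m[:,:285]=0;m[:,385:]=0
m=cv2.morphologyEx(m,cv2.MORPH_CLOSE,np.ones((9,9)))
cs=max(cv2.findContours(m,0,1)[0],key=cv2.contourArea); P=plane(t,cs[:,0],.046)[:,:2]
print('board',cv2.minAreaRect((P*1000).astype(np.float32)))
# sliding jaw grip px crop(290,175)/4+off
print('jaw grip?',plane(t,[[285+292/4,170+175/4]],.086))
# tweezers A: dark pixels
sub=t['image'][180:255,170:215].astype(int); 
E
```

```text
[[-0.001  0.962  0.272  0.08 ]
 [ 1.     0.001 -0.001  0.001]
 [-0.001  0.272 -0.962  0.02 ]
 [ 0.     0.     0.     1.   ]] 370.2096977341255
board ((535.9478759765625, -141.2554473876953), (84.82135009765625, 74.63782501220703), 77.00936126708984)
jaw grip? [[ 0.51474471 -0.22005879  0.086     ]]
```

servo_tool([
  [0.5,6,6,0,-5],
  [0.9,11,11,0,-10],
  [1,16,15.5,0,-15],
  [1,21,20,-1,-20],
  [1,26,25,-2,-25],
  [1,31,30,-3,-29.5],
  [1,35,34,-4,-29.5],
  [1,37.4,35.7,-5,-29.5],
  [1,37.4,35.7,-5,-29.5],
  [1,37.4,35.7,-5,-29.5],
  [1,37.4,35.7,-5,-29.5],
])

```text
time_s: 1.52
ee_pos: [0.5294, -0.1714, 0.355]
eef_rot: [3.141, -0.0, -0.228]
force: [-0.0, 0.0, -0.1]
grip_width: 0.0006
grip_force: 0.0
```

```bash
python3 - <<'E'
from h import *
o=ctrl.get_obs();print(o['ee_pos'],o['eef_rot'],o['time_s'],o['grip_width'])
c=snap('wrist','w1'); 
E
```

```text
[ 0.52938414 -0.1714329   0.35497184] [ 3.14137139e+00 -1.49874694e-04 -2.28258843e-01] 1.525 0.0006025663005240908
```

View pics/w1.png

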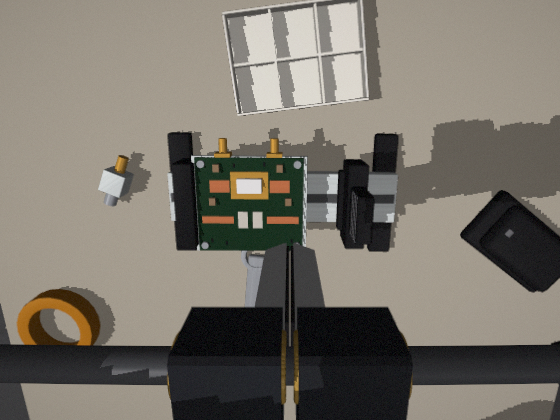

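```bash
python3 - <<'E'
from h import *
c=load('w1')
g=cv2.cvtColor(c['image'],cv2.COLOR_RGB2GRAY)
sub=(g[205:232,225:275]>150).astype(np.uint8)
n,l,st,ce=cv2.connectedComponentsWithStats(sub)
pts=[ce[i]+[225,205] for i in range(1,n) if st[i,4]>60]; print(pts,st[1:,4])
L=plane(c,pts,.046); print('lands',L)
d=L[0]-L[1]; print('yaw from lands',np.degrees(np.arctan2(d[1],d[0]))-90,np.linalg.norm(d))
hsv=cv2.cvtColor(c['image'],cv2.COLOR_RGB2HSV)
m=((hsv[...,0]>50)&(hsv[...,0]<95)&(hsv[...,1]>80)).astype(np.uint8); m[:145]=0;m[260:]=0
m=cv2.morphologyEx(m,cv2.MORPH_CLOSE,np.ones((15,15)))
cs=max(cv2.findContours(m,0,1)[0],key=cv2.contourArea);P=plane(c,cs[:,0],.046)[:,:2]
r=cv2.minAreaRect((P*1000).astype(np.float32));print(r)
# edges corners by eye
C=plane(c,[[193,157],[306,157],[306,249],[193,250]],.046);print(C.mean(0),C)
ya=np.radians(r[2]-90 if r[2]>45 else r[2]); X=np.array([np.cos(ya),np.sin(ya)]);Y=np.array([-X[1],X[0]])
print(ya, 'centre from lands',L.mean(0)[:2]+.012*X)
H=L.mean(0)[:2]+.012*X
for p,z in [([351,160],.052),([341,245],.052),([352,191],.086),([362,191],.086),([353,247],.086),([371,215],.086)]:
    q=plane(c,[p],z)[0,:2]-H; print(p,q@X,q@Y)
t=load('top0'); 
print('proj lands in top',proj(t,L))
E
```

```text
[array([242.5, 219.5]), array([257. , 219.5])] [154 144]
lands [[ 0.52632845 -0.13262369  0.046     ]
 [ 0.52362626 -0.14419714  0.046     ]]
yaw from lands -13.142079403337405 0.01188472449058063
((540.6044921875, -135.1002197265625), (101.44061279296875, 83.81076049804688), 73.9430923461914)
[ 0.53706072 -0.14132448  0.046     ] [[ 0.58471878 -0.10820497  0.046     ]
 [ 0.56455239 -0.19432631  0.046     ]
 [ 0.48914955 -0.17770676  0.046     ]
 [ 0.50982217 -0.08505986  0.046     ]]
-0.2802459062476378 centre from lands [ 0.5365092  -0.14172952]
[351, 160] 0.04180879119028533 -0.07713828876764275
[341, 245] -0.028186893920905096 -0.07566543798286973
[352, 191] 0.02518289895946265 -0.07390585695702141
[362, 191] 0.025537551283588315 -0.08082457741638872
[353, 247] -0.016124135258660712 -0.07866558758695627
[371, 215] 0.008579728653109023 -0.08898074928699883
proj lands in top [[323.89153623 210.13072954]
 [328.11049035 211.2197997 ]]
```

servo_tool([
  [1,-1,-4.5,0,0],
  [1,-2,-8.9,0,0],
  [1,-2,-8.9,-5,0],
  [1,-2,-8.9,-9.4,0],
  [1,-2,-8.9,-9.4,0],
  [1,-1.8,-7.9,-9.4,0],
  [1,-1.6,-7.0,-9.4,0],
  [1,-1.4,-6.2,-9.4,0],
  [1,-1.2,-5.4,-9.4,0],
  [1,-1.05,-4.8,-9.4,0],
  [1,-0.95,-4.4,-9.4,0],
  [1,-0.95,-4.4,-9.4,0],
])

```text
time_s: 3.08
ee_pos: [0.5206, -0.214, 0.2604]
eef_rot: [-3.141, 0.001, -0.227]
force: [-0.4, 0.0, 0.3]
grip_width: 0.0002
grip_force: 0.0
```

```bash
python3 - <<'E'
from h import *
o=ctrl.get_obs();q=o['ee_pos'][:2]-[.5367,-.1415];print(o['ee_pos'],o['force'],q@[.974,-.227],q@[.227,.974])
c=snap('wrist','w2'); 
E
```

```text
[ 0.52063646 -0.21400417  0.26039423] [-0.43718812  0.01376739  0.26983443] 0.000812559269197901 -0.07426548736378191
```

View pics/w2.png

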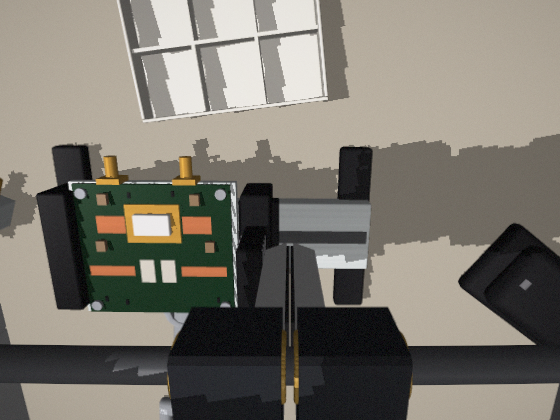

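servo_tool([
  [1,0.03,0.12,0,0],
  [1,0.05,0.2,0,0],
  [1,0.07,0.3,0,0],
  [1,0.07,0.3,0,0],
])

```text
time_s: 3.62
ee_pos: [0.5213, -0.2113, 0.2605]
eef_rot: [-3.142, 0.0, -0.227]
force: [-1.3, -1.5, -1.7]
grip_width: 0.0001
grip_force: 1.0
```

servo_tool([
  [1,0.03,0.12,0,0],
  [1,0.05,0.2,0,0],
  [1,0.05,0.2,0,0],
])

```text
time_s: 4.0
ee_pos: [0.5218, -0.2093, 0.2607]
eef_rot: [-3.141, 0.0, -0.227]
force: [-1.4, -2.2, -1.1]
grip_width: 0.0007
grip_force: 0.8
```

servo_tool([
  [1,0.03,0.12,0,0],
  [1,0.05,0.2,0,0],
  [1,0.05,0.2,0,0],
])

```text
time_s: 4.38
ee_pos: [0.5221, -0.2082, 0.2607]
eef_rot: [3.14, -0.0, -0.227]
force: [-3.7, -11.9, -1.6]
grip_width: 0.0001
grip_force: 6.0
```

servo_tool([
  [1,0.03,0.12,0,0],
  [1,0.05,0.2,0,0],
  [1,0.05,0.2,0,0],
])

```text
time_s: 4.75
ee_pos: [0.5222, -0.2074, 0.2607]
eef_rot: [3.137, -0.0, -0.228]
force: [-7.0, -23.5, -4.6]
grip_width: 0.0003
grip_force: 12.5
```

servo_tool([
  [1,-0.5,-2,0,0],
  [1,-0.5,-2,4,0],
  [1,-0.5,-2,9,0],
  [0.45,-0.5,4,9,0],
  [0.45,-0.8,10,9,0],
  [0.45,-1,16,9,0],
  [0.45,-1.2,22,9,0],
  [0.45,-1.5,28,9,0],
  [0.45,-1.7,34,9,0],
  [0.45,-1.9,39,9,0],
  [0.45,-2,42.5,9,0],
  [0.45,-2,42.5,9,0],
  [0.45,-2,42.5,9,0],
])

```text
time_s: 6.38
ee_pos: [0.5029, 0.2191, 0.3507]
eef_rot: [-3.141, 0.0, -0.227]
force: [0.3, -0.0, -0.7]
grip_width: 0.0517
grip_force: 0.0
```

```bash
python3 - <<'E'
from h import *
o=ctrl.get_obs();print(o['ee_pos'],o['eef_rot'],o['time_s'],o['grip_width'])
c=snap('wrist','w3'); 
E
```

```text
[0.50292387 0.21906912 0.35070383] [-3.14140241e+00  4.45841808e-05 -2.27156423e-01] 6.375 0.05167369583568775
```

View pics/w3.png

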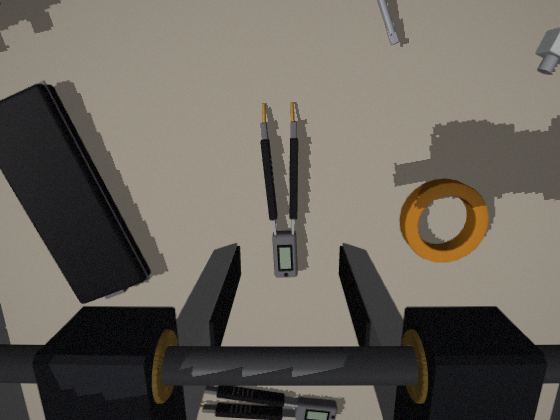

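```bash
python3 - <<'E'
from h import *
c=load('w3')
hsv=cv2.cvtColor(c['image'],cv2.COLOR_RGB2HSV)
m=((hsv[...,1]>120)&(hsv[...,2]>90)).astype(np.uint8);m[:90]=0;m[140:]=0;m[:,:240]=0;m[:,310:]=0
n,l,st,ce=cv2.connectedComponentsWithStats(m);print(st[1:],ce[1:])
tips=[[s[0]+s[2]/2-.5,s[1]] for s in st[1:] if s[4]>8]
T=plane(c,tips,.003);print('tips',T)
tail=plane(c,[[286.5,276],[274,276],[298,275]],.01);print('tail',tail)
dc=(hsv[...,1]>40)&0
a=T.mean(0)[:2];b=tail[0,:2];d=a-b;L=np.hypot(*d);d/=L
print('len',L,'yaw',np.degrees(np.arctan2(d[1],d[0])),'grip',a-.055*d, b+.103*d, 'tipgap',np.linalg.norm(T[0]-T[1]))
p=T[0]-T[1]; print('yaw from tips',np.degrees(np.arctan2(p[1],p[0]))-90)
# black arms: outer edges at ribbed grip row
row=proj(c,np.r_[a-.055*d,.012])[0];print('grip px',row)
E
```

```text
[[262 103   4  20  57]
 [290 102   4  20  56]] [[263.43859649 112.66666667]
 [291.80357143 111.33928571]]
tips [[0.58571276 0.22129297 0.003     ]
 [0.5811015  0.19781689 0.003     ]]
tail [[0.4269437  0.23826598 0.01      ]
 [0.42963438 0.2498487  0.01      ]
 [0.42548344 0.22738097 0.01      ]]
len 0.15907586513263383 yaw -10.398099043575991 grip [0.52931037 0.21948169] [0.52825218 0.21967587] tipgap 0.023924681744215807
yaw from tips -11.112770119365251
grip px [280.66002975 168.0099274 ]
```

servo_tool([
  [0.45,1.3,0,-5,2.4],
  [0.45,2.6,0.05,-9,2.4],
  [0.45,2.6,0.05,-12,2.4],
  [0.45,2.6,0.05,-14,2.4],
  [0.45,2.6,0.05,-15,2.4],
  [0.45,2.6,0.05,-15,2.4],
  [0.65,2.6,0.05,-15,2.4],
  [0.7,2.6,0.05,-15,2.4],
  [0.755,2.6,0.05,-15,2.4],
  [0.755,2.6,0.05,-15,2.4],
  [0.755,2.6,0.05,-15,2.4],
  [0.755,2.6,0.05,-15,2.4],
], squeeze=15)

```text
time_s: 7.92
ee_pos: [0.529, 0.2203, 0.2011]
eef_rot: [-3.141, -0.001, -0.185]
force: [0.7, 1.5, 4.8]
grip_width: 0.0231
grip_force: 6.6
```

servo_tool([
  [0.755,0,0,0.5,0],
  [0.755,0,0,2,0],
  [0.755,0,0,5,0],
  [0.755,0,0,8,0],
  [0.755,0,0,11,0],
  [0.755,0,0,12,0],
  [0.755,0,0,12,0],
  [0.755,0,0,12,0],
])

```text
time_s: 8.93
ee_pos: [0.5286, 0.2201, 0.3194]
eef_rot: [3.141, 0.002, -0.185]
force: [-0.7, 0.1, -0.3]
grip_width: 0.0231
grip_force: 4.6
```

```bash
python3 - <<'E'
from h import *
o=ctrl.get_obs();print(o['ee_pos'],o['eef_rot'],o['force'],o['time_s'],o['grip_width'],o['grip_force'])
c=snap('wrist','w4'); 
E
```

```text
[0.52864386 0.22006092 0.31941871] [ 3.14064862e+00  1.66144985e-03 -1.85185743e-01] [-0.73897077  0.11025401 -0.30015509] 8.925 0.023096122142172985 4.622526168823242
```

View pics/w4.png

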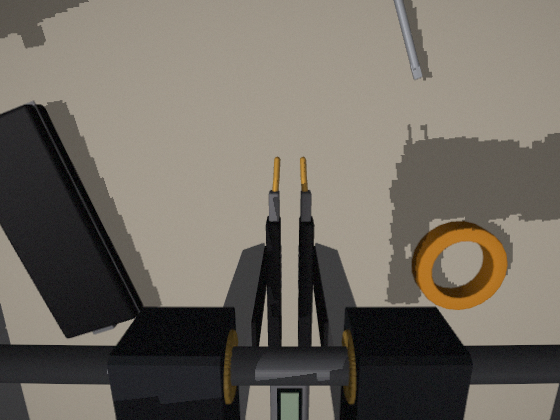

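```bash
cat > tips.py <<'E'
from h import *
def tips(f,r0=140,r1=200,c0=255,c1=330):
    c=load(f);hsv=cv2.cvtColor(c['image'],cv2.COLOR_RGB2HSV)
    m=((hsv[...,1]>120)&(hsv[...,2]>90)).astype(np.uint8);m[:r0]=0;m[r1:]=0;m[:,:c0]=0;m[:,c1:]=0
    n,l,st,ce=cv2.connectedComponentsWithStats(m);out=[]
    for i in range(1,n):
        if st[i,4]>15:
            ys,xs=np.where(l==i); k=ys<=ys.min()+2; out.append([xs[k].mean(),ys.min()])
    return c,sorted(out)
E
python3 - <<'E'
from tips import *
c,t=tips('w4');print(t)
o=ctrl.get_obs();M=R.from_euler('xyz',o['eef_rot']).as_matrix();e=o['ee_pos']
# TCP z at grasp .2011: underside at tool z .2011, tip ends ~ z 3 mm middle
for h in (.0015,.003,.0045): print(proj(c,[e+M@[.055,s*.006,.2011-h] for s in (-1,1)]))
P=plane(c,t,e[2]-.2011+.003); print(np.round((P-e)@M,4),np.linalg.norm(P[0]-P[1]))
E
```

```text
[[np.float64(276.6923076923077), np.int64(157)], [np.float64(302.0833333333333), np.int64(157)]]
[[274.51610739 156.48677194]
 [299.21163444 156.46194958]]
[[274.39919332 156.92113504]
 [299.29476937 156.89608613]]
[[274.28037074 157.36259659]
 [299.37926147 157.33731716]]
[[ 0.055  -0.0049  0.198 ]
 [ 0.055   0.0073  0.198 ]] 0.012233632350105357
```

servo_tool([
  [0.755,-0.4,-2,0,0],
  [0.755,-1,-6,0,-0.5],
  [0.755,-1.8,-10.5,0,-1],
  [0.755,-2.6,-15,0,-1.5],
  [0.755,-3.4,-19.5,0,-2],
  [0.755,-4.2,-24,0,-2.5],
  [0.755,-5,-28.5,0,-2.5],
  [0.755,-5.6,-32,0,-2.5],
  [0.755,-5.9,-34.4,-1,-2.5],
  [0.755,-5.9,-34.4,-3,-2.5],
  [0.755,-5.9,-34.4,-4.5,-2.5],
  [0.755,-5.9,-34.4,-5,-2.5],
  [0.755,-5.9,-34.4,-5,-2.5],
  [0.755,-5.9,-34.4,-5,-2.5],
  [0.755,-5.9,-34.4,-5,-2.5],
])

```text
time_s: 10.85
ee_pos: [0.4699, -0.1238, 0.2711]
eef_rot: [3.141, -0.001, -0.229]
force: [-0.8, 0.6, -1.0]
grip_width: 0.023
grip_force: 4.6
```

```bash
python3 - <<'E'
from h import *
o=ctrl.get_obs();print(o['ee_pos'],o['eef_rot'],o['force'],o['time_s'],o['grip_width'],o['grip_force'])
c=snap('wrist','w5'); snap('scene','s5')
i=cv2.imread('pics/w5.png')[80:280,160:400]
cv2.imwrite('pics/w5c.png',cv2.resize(i,None,fx=3,fy=3,interpolation=cv2.INTER_CUBIC))
E
```

```text
[ 0.46989897 -0.12379243  0.27106962] [ 3.14149744e+00 -7.40964524e-04 -2.28561737e-01] [-0.81690496  0.61999614 -1.00262349] 10.85 0.023018035975859934 4.622751027345657
```

View pics/w5c.png

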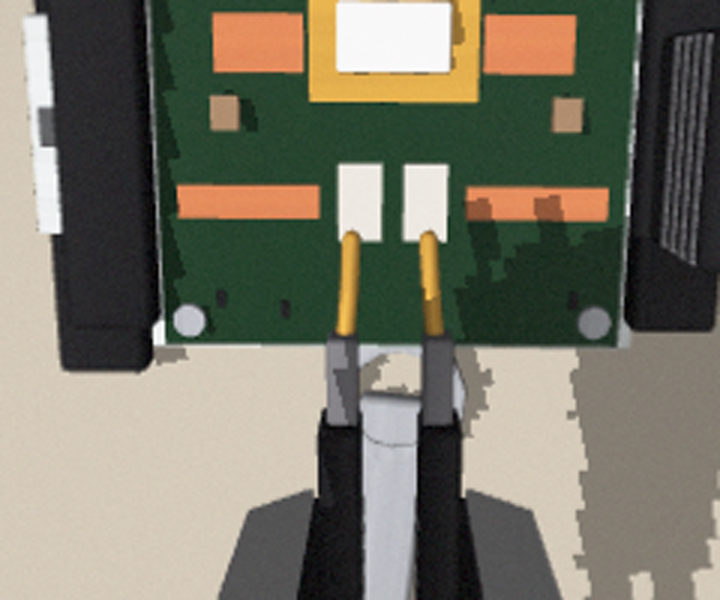

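```bash
python3 - <<'E'
from tips import *
c,t=tips('w5',150,195,265,312);print(t)
o=ctrl.get_obs();M=R.from_euler('xyz',o['eef_rot']).as_matrix();e=o['ee_pos']
P=plane(c,t,e[2]-.2011+.003);L=plane(c,[[280.2,147.7],[301.8,147.7]],.046)
a=(P-e)@M;b=(L-e)@M
print(np.round(a,4),np.round(b,4),L,np.linalg.norm(P[0]-P[1]),np.linalg.norm(L[0]-L[1]))
d=(b-a).mean(0);d[2]=0;print('land-tip tool',d,'world',M@d)
E
```

```text
[[np.float64(276.5), np.int64(157)], [np.float64(302.0833333333333), np.int64(157)]]
[[ 0.0551 -0.0051  0.1981]
 [ 0.0551  0.0073  0.1981]] [[ 0.0565 -0.0039  0.225 ]
 [ 0.0564  0.008   0.225 ]] [[ 0.52584319 -0.13285844  0.046     ]
 [ 0.52313321 -0.1444577   0.046     ]] 0.012346482548327733 0.011911621608900507
land-tip tool [0.00135811 0.00096887 0.        ] world [ 1.10316359e-03 -1.25148196e-03  7.54352835e-07]
```

servo_tool([
  [0.755,0,-0.1,-0.5,0],
  [0.755,0,-0.1,-1.1,0],
  [0.755,0,-0.1,-1.6,0],
  [0.755,0,-0.1,-2,0],
  [0.755,0,-0.1,-2.2,0],
  [0.755,0,-0.1,-2.3,0],
  [0.755,0,-0.1,-2.3,0],
  [0.755,0,-0.1,-2.3,0],
])

```text
time_s: 11.95
ee_pos: [0.4698, -0.1249, 0.2478]
eef_rot: [3.142, -0.0, -0.229]
force: [-0.1, 0.0, -1.4]
grip_width: 0.0231
grip_force: 4.6
```

servo_tool([
  [0.755,0,0,-0.05,0],
  [0.755,0,0,-0.1,0],
  [0.755,0,0,-0.1,0],
  [0.755,0,0,-0.1,0],
])

```text
time_s: 12.45
ee_pos: [0.4698, -0.1249, 0.2467]
eef_rot: [3.142, -0.0, -0.229]
force: [0.5, -0.5, -0.9]
grip_width: 0.023
grip_force: 4.6
```

```bash
python3 - <<'E'
from tips import *
o=ctrl.get_obs();print(o['ee_pos'],o['eef_rot'],o['force'],o['time_s'],o['grip_width'],o['grip_force'])
snap('wrist','w6');snap('scene','s6')
i=cv2.imread('pics/w6.png')[100:250,200:380]
cv2.imwrite('pics/w6c.png',cv2.resize(i,None,fx=4,fy=4,interpolation=cv2.INTER_CUBIC))
E
```

```text
[ 0.46980165 -0.12488314  0.24665343] [ 3.14158422e+00 -2.12072748e-05 -2.28848638e-01] [ 0.49809651 -0.45586985 -0.89220381] 12.45 0.023016027146898717 4.62272085249424
```

View pics/w6c.png

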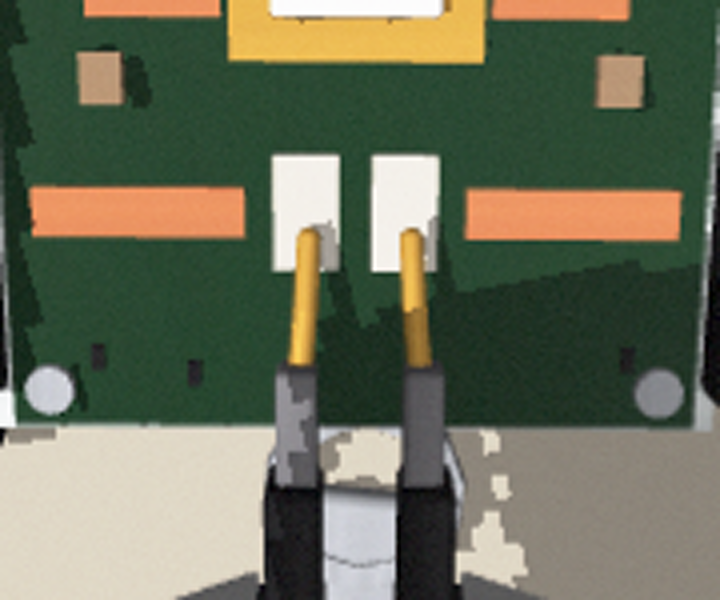

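servo_tool([
  [0.755,0,0,-0.05,0],
  [0.755,0,0,-0.05,0],
  [0.755,0,0,-0.05,0],
])

```text
time_s: 12.92
ee_pos: [0.4698, -0.1249, 0.2461]
eef_rot: [-3.142, -0.0, -0.229]
force: [-0.6, 0.9, -0.9]
grip_width: 0.0232
grip_force: 4.6
```

servo_tool([
  [0.755,0.05,0,-0.05,0],
  [0.755,0.05,0,-0.05,0],
  [0.755,0.05,0,-0.05,0],
])

```text
time_s: 13.3
ee_pos: [0.4703, -0.1249, 0.2456]
eef_rot: [-3.142, 0.0, -0.229]
force: [-0.4, -0.6, -0.3]
grip_width: 0.0232
grip_force: 4.6
```

servo_tool([
  [0.755,0,0,-0.04,0],
  [0.755,0,0,-0.04,0],
  [0.755,0,0,-0.04,0],
  [0.755,0,0,-0.04,0],
])

```text
time_s: 13.8
ee_pos: [0.4703, -0.1249, 0.2452]
eef_rot: [3.142, 0.0, -0.229]
force: [-0.4, -0.4, -0.6]
grip_width: 0.0229
grip_force: 4.6
```

servo_tool([
  [0.755,0,0,-0.04,0],
  [0.755,0,0,-0.04,0],
  [0.755,0,0,-0.04,0],
  [0.755,0,0,-0.04,0],
])

```text
time_s: 14.3
ee_pos: [0.4703, -0.1249, 0.2448]
eef_rot: [3.142, -0.0, -0.229]
force: [0.3, -0.6, -0.5]
grip_width: 0.0234
grip_force: 4.6
```

servo_tool([
  [0.755,0,0,-0.04,0],
  [0.755,0,0,-0.04,0],
  [0.755,0,0,-0.04,0],
  [0.755,0,0,-0.04,0],
])

```text
time_s: 14.8
ee_pos: [0.4703, -0.1249, 0.2444]
eef_rot: [-3.142, 0.0, -0.229]
force: [-1.6, -0.4, 0.1]
grip_width: 0.023
grip_force: 4.6
```

```bash
python3 - <<'E'
from tips import *
o=ctrl.get_obs();M=R.from_euler('xyz',o['eef_rot']).as_matrix();e=o['ee_pos']
snap('wrist','w7');snap('scene','s7')
for f in ('w6','w7'):
    print(f,tips(f,154,195,265,315)[1])
i=cv2.imread('pics/w7.png')[130:205,235:335]; s=cv2.imread('pics/s7.png')[200:275,160:260]
cv2.imwrite('pics/w7c.png',np.hstack([cv2.resize(k,None,fx=4,fy=4,interpolation=cv2.INTER_CUBIC) for k in (i,s)]))
E
```

```text
w6 [[np.float64(276.6923076923077), np.int64(157)], [np.float64(302.3076923076923), np.int64(157)]]
w7 [[np.float64(276.6923076923077), np.int64(157)], [np.float64(302.0833333333333), np.int64(157)]]
```

View pics/w7c.png

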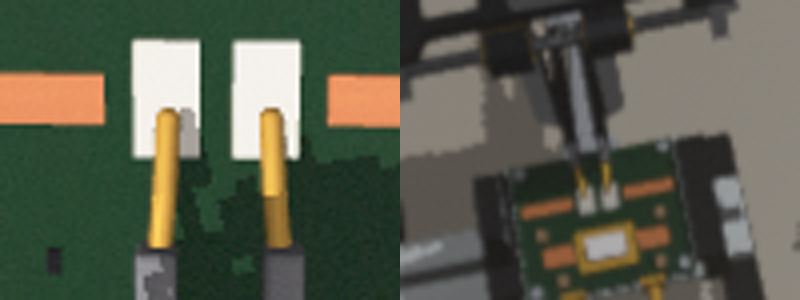

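servo_tool([
  [0.755,0,0,-0.04,0],
  [0.755,0,0,-0.04,0],
  [0.755,0,0,-0.04,0],
  [0.755,0,0,-0.04,0],
])

```text
time_s: 15.4
ee_pos: [0.4703, -0.1249, 0.2441]
eef_rot: [-3.142, -0.0, -0.229]
force: [-0.2, 0.6, -0.8]
grip_width: 0.023
grip_force: 4.6
```

servo_tool([
  [0.755,0,0,-0.03,0],
  [0.755,0,0,-0.03,0],
  [0.755,0,0,-0.03,0],
  [0.755,0,0,-0.03,0],
])

```text
time_s: 15.9
ee_pos: [0.4703, -0.1249, 0.2437]
eef_rot: [-3.142, 0.0, -0.229]
force: [-0.4, 0.4, -0.0]
grip_width: 0.0234
grip_force: 4.6
```

servo_tool([
  [0.755,0,0,0,0],
  [0.755,0,0,0,0],
  [0.755,0,0,0,0],
  [0.755,0,0,0,0],
  [0.755,0,0,0,0],
  [0.755,0,0,0,0],
  [0.755,0,0,0,0],
  [0.755,0,0,0,0],
  [0.755,0,0,0,0],
  [0.755,0,0,0,0],
  [0.755,0,0,0,0],
  [0.755,0,0,0,0],
  [0.755,0,0,0,0],
  [0.755,0,0,0,0],
  [0.755,0,0,0,0],
  [0.755,0,0,0,0],
])

```text
time_s: 17.9
ee_pos: [0.4703, -0.1249, 0.2437]
eef_rot: [-3.142, -0.0, -0.229]
force: [-0.2, -0.3, -0.3]
grip_width: 0.0232
grip_force: 4.6
```

```bash
python3 - <<'E'
from tips import *
F=[]
snap('wrist','w8')
for k in range(8): ctrl.camera('top'); F.append(ctrl.get_obs()['force'])
print(np.mean(F,0),np.std(F,0))
c,t=tips('w8',154,195,265,315);print(t)
o=ctrl.get_obs();M=R.from_euler('xyz',o['eef_rot']).as_matrix();e=o['ee_pos']
g=cv2.cvtColor(c['image'],cv2.COLOR_RGB2GRAY)[135:175,255:320]>170
n,l,st,ce=cv2.connectedComponentsWithStats(g.astype(np.uint8));s=[x for x in st[1:] if x[4]>60];print(s)
px=[[255+x[0]+(x[2]-1)/2,135+x[1]+(x[3]-1)/2] for x in s]
a=(plane(c,t,.0465+.0015)-e)@M;b=(plane(c,px,.046)-e)@M
print(np.round(a,4),np.round(b,4))
E
```

```text
[-0.09444599 -0.09833993 -0.16770689] [0.43401273 0.51594285 0.48212094]
[[np.float64(276.45454545454544), np.int64(157)], [np.float64(302.27272727272725), np.int64(157)]]
[array([ 13,   5,  17,  35, 428], dtype=int32), array([ 38,   6,  17,  34, 466], dtype=int32)]
[[ 0.0553 -0.005   0.1958]
 [ 0.0553  0.0073  0.1958]] [[ 0.0551 -0.0053  0.1978]
 [ 0.0548  0.0067  0.1978]]
```

servo_tool([
  [0.755,0,0,0,0],
  [0.755,0,0,0,0],
  [0.755,0,0,0,0],
  [0.755,0,0,0,0],
  [0.755,0,0,0,0],
  [0.755,0,0,0,0],
  [0.755,0,0,0,0],
  [0.755,0,0,0,0],
  [0.755,0,0,0,0],
  [0.755,0,0,0,0],
])

```text
time_s: 19.6
ee_pos: [0.4703, -0.1249, 0.2437]
eef_rot: [-3.142, -0.0, -0.229]
force: [0.6, -0.3, -0.4]
grip_width: 0.023
grip_force: 4.6
```

```bash
python3 -c "
from station import ctrl
print(ctrl.hand_in())"
```

```text
the job is handed in; nothing more can be done
None
```

I handed the job in at about 19.6 s: the jaw is home, and the tweezers, still held, have their tips on the two lands about 12.3 mm apart, steady for over 3 s; contact is very light (roughly 0.7 N, near sensor noise), and the hand-in gave no verdict.

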